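# Bolt the modelling turntable

### The arm

A 6-joint arm with a two-finger parallel gripper is mounted at the origin on the work surface. World frame = base frame: x ahead of the robot, y to its left, z up, the work surface at z = 0. Lengths are in m, angles in degrees, forces in N, time in s.
With the tool pointing down it reaches from about 0.325 to 0.775 m from the base axis. Payload 5.5 kg.
Tool frame: the origin (TCP) lies at the centre of the arm's flange, where the gripper is bolted on; the fingertips stand 182 mm ahead of it and the grasp point (between the pads) lies 163 mm ahead of it; z points along the fingers, y is the line along which they close (so a half turn about z gives the same grasp; the last joint's range is limited). The gripper opens to 88 mm and grips with 3 to 60 N. Pads are 20 mm wide; open, the fingers measure 115 mm over their backs; the gripper's body (75 mm by 178 mm) begins 61 mm behind the grasp point.
Start: joints at [-75.04, 5.22, 70.514, -0, 104.267, -3.249], TCP at [0.187, -0.57, 0.405] pointing down, gripper open.
Joint ranges: [-164.24, 164.24], [-49.07, 125.15], [9.68, 141.18], [-86.29, 266.29], [3.28, 154.24], [-151.56, 151.56]. Speed limits (degrees/s): [147.25, 147.25, 172.46, 180, 180, 180].

### API

Orientations are given as [roll, pitch, yaw] about the fixed x, y, z axes, in that order (R = Rz(yaw) Ry(pitch) Rx(roll)).
In Python, from station import r gives the robot as it stands. The module is installed in compiled form; this text tells all that it offers. Calls block until the motion is done:
- r.reach(position, orientation): joint-space move of the TCP to a pose.
- r.servo_line(position, rotation=None, speed=0.15): straight line of the TCP; rotation=None keeps the orientation; speed is the mean speed in m/s.
- r.move_joints(angles): joint-space move.
- r.let_go() and r.grab(squeeze=None): open the fingers fully, or close them until they stop; squeeze is the grip in N (None keeps the last).
- r.wait(seconds).
- r.inverse_kinematics(position, orientation): joint angles nearest the present ones, or None.
- r.sense(): the state.
- r.snapshot(name): name is "side" or "top" or "wrist"; returns a dict with "frame" (420x560x3 uint8, red, green, blue), "fx", "fy", "cx", "cy" (pixels), "dist_coeffs" ([k1, k2, p1, p2, k3] as OpenCV has them; the pictures are not rectified), "R" (3x3) and "t" (3): a world point X has camera coordinates R X + t. Camera axes: x right, y down, z forward; pixel columns grow to the right and rows downward; lengths in m; the calibration is good to about 2 mm. A picture is of the moment at which its call begins. There is no depth.
A pose or a line that the arm cannot do raises r.IKError and nothing moves.
- r.hand_in(): hands the job in; it is judged then, once.
The state is a dict: "clock": time; "joints": joint angles; "joint_vel": joint speeds; "joint_torque": joint torques, N m; "tcp_pos": TCP position; "orientation": TCP orientation; "contact_force": force on the tool from outside, world axes, zero at the start; "torque": the same for the moment, N m; "opening": finger opening in m; "gripper_force": force on a finger pad.
Only numpy, scipy, OpenCV 4.12 (cv2) and the standard library are available. Lean on these libraries where they do the work, as an engineer would, in place of code of your own. Each camera call takes 0.05 s, during which the arm holds its last target. There are 200 camera calls.

### The job

Lock the turntable so the sculptor can carve the clay bust: turn it by its upright peg until the keeper faces the bolt, then slide the bolt by its leaning handle into the keeper until you feel it seat on the stop screw inside, firmly but without ramming it, and let go. The stop screw's depth differs each time, so feel for it. Do not touch the soft clay bust, and leave everything else on the table where it is.

Things in the scene. Friction and masses are not known exactly. Their poses are not given: they have to be found in the camera images.
- stand: Fixed dark steel modelling stand. Origin: on the table, on the turntable's vertical axis. Its axes: +z up; the bolt's track runs out from it along the stand's -y (track plate 50 mm wide, top at z 108 mm, from y -134 to -320 mm); the robot side is roughly -x. The stand as a whole may be turned.
- turntable (a joint): Turntable angle (rad): a steel disc of 130 mm radius, top face at z 105 mm, with stiff friction. 0 = the keeper exactly faces the bolt; grows as the disc turns clockwise seen from above. Starts between 0.35 and 0.95, stops at -0.25 and 1.15.
- peg_top (a point): Centre of the top of the upright round turning peg of the turntable: 16 mm diameter, free height 60 mm (z 101 to 166 mm), 165 mm from the turntable's axis on a spoke beyond the rim. When the turntable reads 0 it stands on the stand's -x axis.
- bust: Soft dark clay bust fixed in the middle of the turntable, within 65 mm of its axis, from z 105 to 285 mm. Must not be touched. Its origin is the stand's origin and turns with the disc.
- keeper: Dark steel U-shaped keeper fixed on the turntable's rim: two cheeks 58 mm long, 32 mm high, 24 mm apart, open towards the outside, with a thin strap across the top. A brass stop screw of 14 mm diameter stands in it on its centre line; how deep it is set is not told. Origin at the stand's origin; turns with the disc.
- keeper_mouth (a point): Centre of the keeper's open mouth: 128 mm from the turntable's axis, at z 121 mm. With the turntable at 0 it lies on the stand's -y axis.
- bolt (a joint): How far the bolt is slid in (m), towards the turntable along the stand's +y; 0 = fully back. Starts between 0 and 0.012. Its round nose reaches the keeper's mouth at 0.022 and the stop screw somewhere between 0.046 and 0.070. Stiff sliding friction of about 4 N, stays where it is left.
- bolt_bar: The bolt: round steel bar of 18 mm diameter and 171 mm length with round ends, lying level in two staples, axis at z 121 mm. Origin on its axis at the nose (the end towards the turntable); the bar runs from there along its -y.
- bolt_handle (a point): The place to grip on the bolt's handle: a round bar of 14 mm diameter and 75 mm length that rises from the bolt's axis, 72 mm behind the nose, leaning 35 degrees from vertical towards the stand's -x. This point lies 50 mm from the bolt's axis, along the handle (41 mm above it, 29 mm to the -x side); the handle's end is 32 mm further.
- over_bar (a point): Middle between the two level aluminium rails (14 mm thick, axes at z 272 mm) of a pointing arm that run above the bolt, parallel to the track, at x -45 and +5 mm of the stand, from y -300 to -120 mm (this point: x -20, y -200). No room for a gripper straight above the handle: come in tilted about 40 degrees from the stand's -x side. The arm's post: x +50, y -300 mm of the stand.
- clay_lump: Bystander: lump of dark clay, 70 x 50 x 35 mm, origin under its centre.
- jar_small: Bystander: small jar, 52 mm wide, 55 mm tall, origin under its centre.
- spatula: Bystander: modelling spatula, 190 mm long, lying along its x.
- cup: Bystander: paper cup with black lid, 146 mm tall, origin under its centre.
- jar_a: Bystander: paint jar, 68 mm wide, 75 mm tall, origin under its centre.
- jar_b: Bystander: paint jar, 68 mm wide, 75 mm tall, origin under its centre.
- spray: Bystander: bottle, 66 mm wide, 170 mm tall, origin under its centre.
- brush: Bystander: brush, 200 mm long, lying along its x.

How it is judged (in metres and radians):
On the way, in this order (a step that is already met when the one before it is completed fails the run):
1. the turntable is turned so that the keeper faces the bolt, the bolt still clear of the keeper (value of joint turntable between -0.06 and 0.06 rad and value of joint bolt below 0.022 m), for 0.2 s.
2. the bolt is in the keeper and pressed on the stop screw with more than 4 N (value of joint bolt above 0.043 m and contact force between bolt_bar and keeper above 4 N), for 0.1 s.
At the end, for the whole second after the job is handed in: The turntable is within 0.06 rad of facing the bolt, the bolt is slid in at least 42 mm (it has been felt to seat on the stop screw), and both are at rest (value of joint turntable between -0.06 and 0.06 rad and value of joint bolt above 0.042 m and velocity of joint bolt between -0.005 and 0.005 m/s and velocity of joint turntable between -0.02 and 0.02 rad/s); the robot touches nothing.
It fails at once if the clay bust is touched (more than 1 N) (contact force between any of the fingers, the arm and bust above 1 N).
It fails at once if the bolt is rammed: more than 30 N on the keeper or its stop screw (contact force between bolt_bar and keeper above 30 N).
It fails at once if a bystander is moved by more than 25 mm (distance of any of clay_lump, jar_small, spatula, cup, jar_a, jar_b, spray, brush from where it was at the start of the episode above 0.025 m).
It also fails if it takes over 48 s, if anything falls off the work surface, if the arm or the gripper's body presses on something with over 40 N, if the wrist force passes 120 N, or if a joint passes its speed limit or range.

## Working session

There is one attempt and no reset: what is moved stays moved. The work goes in short steps, each a Python script; the robot and the scene stay as the last script left them, time stands still between calls to the robot, and variables do not carry over. Pictures are saved under pics/ and viewed, at most 10 in all, crops included, and the job is handed in when it is done.

```bash
mkdir -p pics; python3 - <<'E'
from station import r
import cv2,pickle
d={}
for n in("side","top","wrist"):
    s=r.snapshot(n); d[n]=s; print(n,s["fx"],s["cx"],s["cy"],s["dist_coeffs"],(-s["R"].T@s["t"]).round(3))
    cv2.imwrite(f"pics/{n}0.png",s["frame"][:,:,::-1])
pickle.dump(d,open("d0.pkl","wb"))
print(r.sense())
E
```

```text
side 383.8629596654109 282.3301687674765 209.03441023139274 [-0.04488986  0.          0.          0.          0.        ] [0.189 0.229 1.409]
top 484.13001766607084 281.0688266053707 210.3175348389894 [0.00803776 0.         0.         0.         0.        ] [0.289 0.019 1.374]
wrist 328.96377948769685 275.72824783917764 212.15840322965164 [-0.05213226  0.          0.          0.          0.        ] [ 0.258 -0.548  0.382]
{'clock': 0.15, 'joints': array([-7.50404305e+01,  5.25270225e+00,  7.05662858e+01, -2.01119209e-03,
        1.04265946e+02, -3.25039962e+00]), 'joint_vel': array([ 0.07571542, -0.2639117 , -0.08578552,  0.06556539,  0.06813812,
        0.09538435]), 'joint_torque': array([ 1.83495074e-03, -4.47044420e+01, -4.06907523e+01,  6.99739996e-02,
        2.74215447e-02, -9.17633611e-05]), 'tcp_pos': array([ 0.18748782, -0.57000351,  0.4037691 ]), 'orientation': array([-1.79915092e+02, -2.86894805e-03,  1.82094729e+01]), 'contact_force': array([-0.74381478, -0.54082517, -0.59443265]), 'torque': array([-0.00451348, -0.02761479,  0.00502128]), 'gripper_force': 0.0, 'opening': 0.08767174742869774}
```

View pics/top0.png

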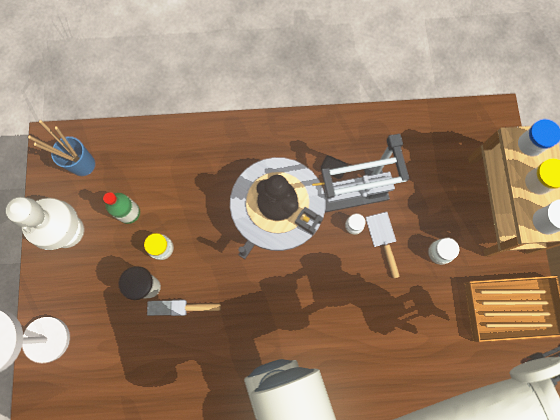

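View pics/side0.png

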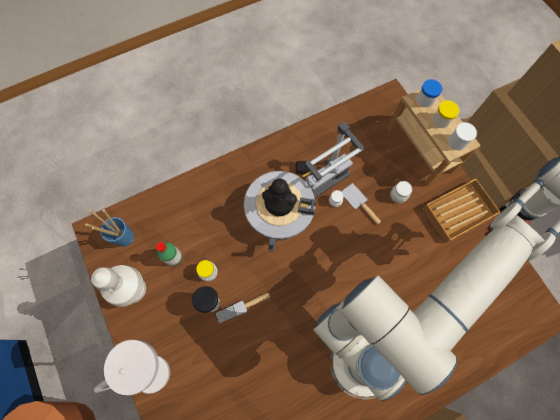

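The top view shows the turntable centred near (277,203), the peg near (246,248), the keeper near (308,220), and the bolt and rails on the right around (360,180). I'll enlarge both views.

```bash
python3 - <<'E'
import cv2,pickle
d=pickle.load(open("d0.pkl","rb"))
for n,(x,y,w,h,k) in {"top":(220,125,200,150,4),"side":(235,115,140,145,4)}.items():
    f=d[n]["frame"][y:y+h,x:x+w,::-1]; f=cv2.resize(f,None,fx=k,fy=k,interpolation=cv2.INTER_CUBIC)
    f=cv2.convertScaleAbs(f,alpha=1.4,beta=20)
    for i in range(0,w,20): cv2.putText(f,str(x+i),(i*k,10),0,.35,(0,255,255));cv2.line(f,(i*k,12),(i*k,18),(0,255,255))
    for i in range(0,h,20): cv2.putText(f,str(y+i),(0,i*k+4),0,.35,(0,255,255))
    cv2.imwrite(f"pics/{n}1.png",f)
E
```

```text
(no output)
```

View pics/top1.png

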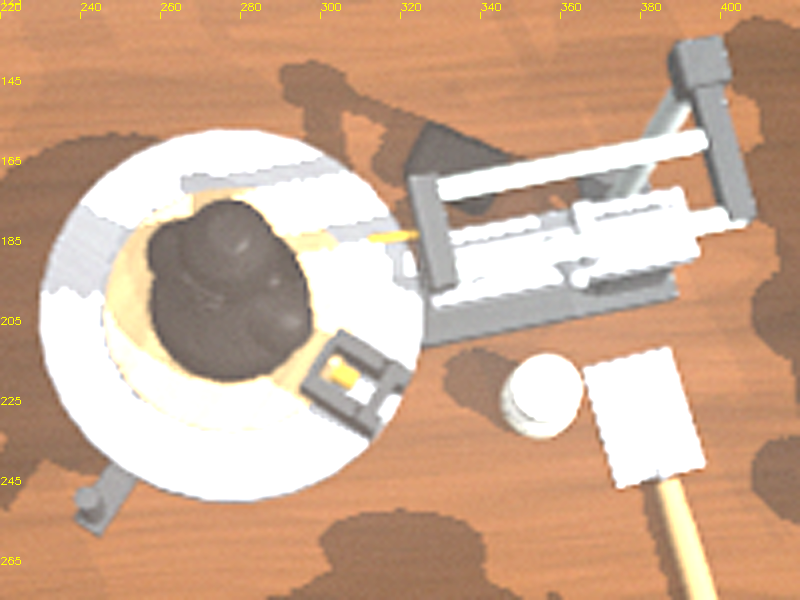

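View pics/side1.png

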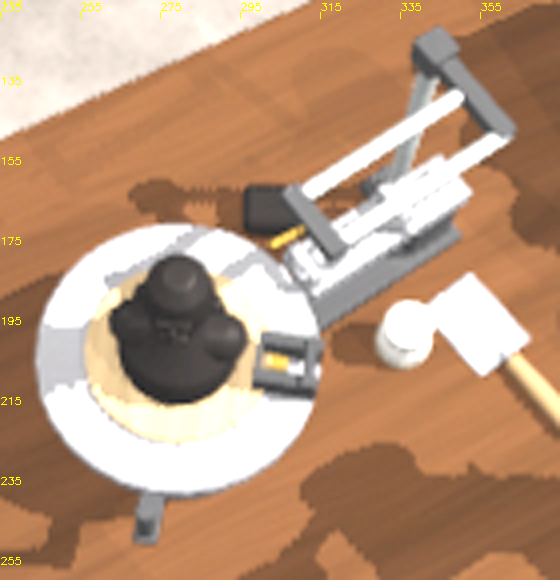

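The top crop shows the peg top at about (242,248), the disc spanning columns 230–326 and rows 157–250, the near track plate edge from (326.7,211) to (389.2,199.2), and the upper rail from (330,172) to (396,160). I'll make a rough fit and overlay it without the brightness boost.

```bash
cat > h.py <<'E'
import numpy as np,cv2,pickle
from scipy.optimize import least_squares
def proj(s,P):
    K=np.array([[s["fx"],0,s["cx"]],[0,s["fy"],s["cy"]],[0,0,1]])
    return cv2.projectPoints(np.array(P,float).reshape(-1,1,3),cv2.Rodrigues(s["R"])[0],np.array(s["t"],float),K,np.array(s["dist_coeffs"]))[0][:,0]
def ray(s,uv,z):
    K=np.array([[s["fx"],0,s["cx"]],[0,s["fy"],s["cy"]],[0,0,1]])
    n=cv2.undistortPoints(np.array([[uv]],float),K,np.array(s["dist_coeffs"]))[0,0]
    d=s["R"].T@np.r_[n,1]; c=-s["R"].T@s["t"]; return c+d*(z-c[2])/d[2]
def W(p,L):  # stand -> world, p=(x,y,yaw)
    c,s_=np.cos(p[2]),np.sin(p[2]); L=np.atleast_2d(np.array(L,float))
    return np.c_[p[0]+c*L[:,0]-s_*L[:,1],p[1]+s_*L[:,0]+c*L[:,1],L[:,2]]
def model(th,b):
    a=np.linspace(0,2*np.pi,41)
    peg=[-.165*np.cos(th),.165*np.sin(th)]
    cy=lambda u,v,z:[u*np.cos(th)+v*np.sin(th)*1, -u*np.sin(th)+v*np.cos(th),z]  # disc frame, clockwise th
    n=-.150+b+0
    return {"disc":np.c_[.13*np.cos(a),.13*np.sin(a),a*0+.105],
     "track":[[-.025,-.134,.108],[.025,-.134,.108],[.025,-.32,.108],[-.025,-.32,.108],[-.025,-.134,.108]],
     "r1":[[-.045,-.3,.272],[-.045,-.12,.272]],"r2":[[.005,-.3,.272],[.005,-.12,.272]],
     "peg":[peg+[.101],peg+[.166]],
     "keep":[cy(.012,-.128,.137),cy(.012,-.07,.137),cy(-.012,-.07,.137),cy(-.012,-.128,.137)],
     "bolt":[[0,n,.121],[0,n-.171,.121]],"han":[[0,n-.072,.121],[-.047,n-.072,.121+.067]]}
def overlay(s,p,th,b,box,k,fn,draw=True,alpha=1.):
    x,y,w,h=box; f=cv2.resize(s["frame"][y:y+h,x:x+w,::-1],None,fx=k,fy=k,interpolation=cv2.INTER_CUBIC)
    f=cv2.convertScaleAbs(f,alpha=alpha)
    if draw:
        for i,(n,L) in enumerate(model(th,b).items()):
            q=((proj(s,W(p,L))-[x,y]+.5)*k).astype(int); cv2.polylines(f,[q],False,[(0,0,255),(0,255,0),(255,0,0),(255,0,255)][i%4],1)
    cv2.imwrite(fn,f)
E
python3 - <<'E'
from h import *
d=pickle.load(open("d0.pkl","rb")); s=d["top"]
for c,z in(((277.9,203.6),.105),((242,248),.166),((326.75,211),.108),((389.25,199.25),.108),((330,172),.272),((396,160),.272)): print(c,ray(s,c,z).round(4))
E
```

```text
(277.9, 203.6) [0.6154 0.0075 0.105 ]
(242, 248) [0.4901 0.1054 0.166 ]
(326.75, 211) [ 0.5858 -0.1224  0.108 ]
(389.25, 199.25) [ 0.6076 -0.2938  0.108 ]
(330, 172) [ 0.6423 -0.12    0.272 ]
(396, 160) [ 0.6623 -0.2808  0.272 ]
```

```bash
python3 - <<'E'
from h import *
d=pickle.load(open("d0.pkl","rb"))
p=(.6154,.0075,np.radians(7.2))
overlay(d["top"],p,.79,.006,(220,125,190,140),4,"pics/o1.png",alpha=.8)
E
```

```text
(no output)
```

View pics/o1.png

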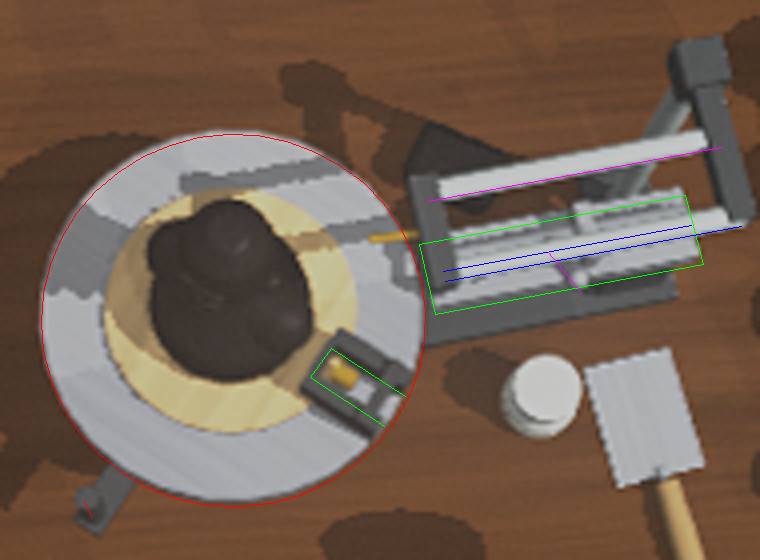

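The overlay fits, apart from a shift of about 3 mm in +x. That gives the stand at (.619,.008) with yaw 7.2° and the turntable at about .77 rad. I'll move above the peg and refine with the wrist camera.

```bash
python3 - <<'E'
from h import *
from station import r
s0=r.sense()["tcp_pos"]
r.servo_line([.22,-.45,.50],speed=.25)
r.reach([.487,.107,.47],[180,0,-37])
s=r.snapshot("wrist"); pickle.dump(s,open("w1.pkl","wb"))
p=(.619,.008,np.radians(7.2))
print((-s["R"].T@s["t"]).round(3),r.sense()["clock"],r.sense()["joints"].round(1))
f=cv2.resize(s["frame"],None,fx=1.4,fy=1.4)[:,:,::-1].copy()
for i,(n,L) in enumerate(model(.768,.006).items()):
    q=(proj(s,W(p,L))*1.4); print(n,q[[0,-1]].round(0).tolist())
    if n in("peg","keep","disc","track"): cv2.polylines(f,[q.astype(int)],False,(0,0,255),1)
cv2.imwrite("pics/w1.png",f)
E
```

```text
[0.547 0.061 0.449] 3.1833 [  8.4  -9.   77.7  -0.  111.2 135.5]
disc [[243.0, -119.0], [243.0, -119.0]]
track [[559.0, -91.0], [559.0, -91.0]]
r1 [[587.0, 47.0], [733.0, -253.0]]
r2 [[324.0, 397.0], [633.0, -369.0]]
peg [[385.0, 270.0], [385.0, 291.0]]
keep [[592.0, -1.0], [589.0, 41.0]]
bolt [[552.0, -147.0], [745.0, -322.0]]
han [[638.0, -229.0], [760.0, -245.0]]
```

View pics/w1.png

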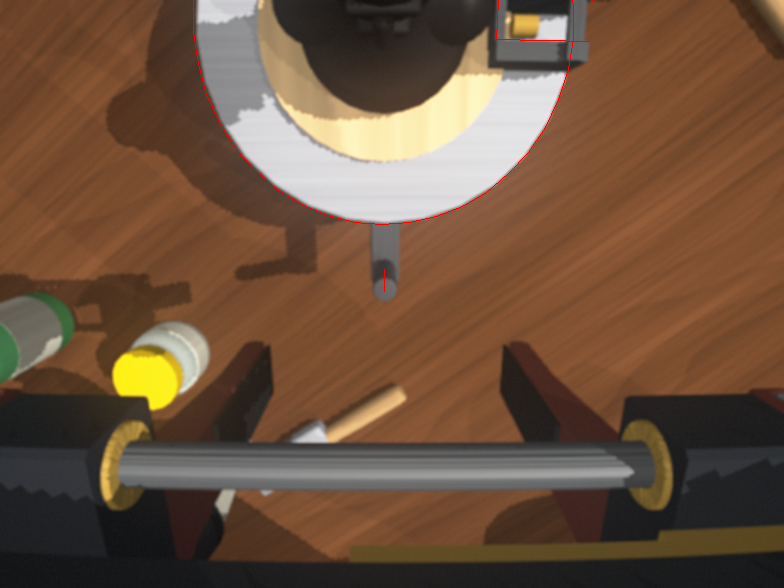

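The wrist view confirms the fit: the peg top is at (385,288) against a model value of (385,291), and the disc and keeper lie on the model. Next I grip the peg and turn it.

```bash
python3 - <<'E'
from h import *
from station import r
c=np.array([.619,.008]); yaw=7.2; zt=.143+.163
def pose(th,z):
    ph=np.radians(187.2)-th
    return np.r_[c+.165*np.array([np.cos(ph),np.sin(ph)]),z],[180,0,np.degrees(ph)-180]
th0=.768
P,o=pose(th0,.36); r.reach(P,o)
r.servo_line(pose(th0,zt)[0],speed=.1)
f0=r.sense()["contact_force"]
r.grab(25); s=r.sense(); print(s["opening"],s["gripper_force"],s["contact_force"]-f0,s["clock"])
for th in np.linspace(th0,0,8)[1:]:
    P,o=pose(th,zt); r.servo_line(P,o,speed=.08)
    s=r.sense(); print(round(th,2),(s["contact_force"]-f0).round(1),s["opening"].round(4),s["clock"],(s["tcp_pos"]-P).round(4))
r.wait(.3); s=r.sense(); print((s["contact_force"]-f0).round(1),s["orientation"].round(1))
r.let_go()
r.servo_line(P+[0,0,.08],speed=.15)
# look from above keeper side
im=r.snapshot("top"); pickle.dump(im,open("t2.pkl","wb")); print(r.sense()["clock"])
E
```

```text
0.015531940478088526 24.999994039535522 [ 0.57428135  1.36521237 -0.78713682] 5.4917Traceback (most recent call last):
  File "<stdin>", line 14, in <module>
AttributeError: 'float' object has no attribute 'round'
```

```bash
cat >> h.py <<'E'
c=np.array([.619,.008])
def pose(th,z):
    ph=np.radians(187.2)-th
    return np.r_[c+.165*np.array([np.cos(ph),np.sin(ph)]),z],[180,0,np.degrees(ph)-180]
E
python3 - <<'E'
from h import *
from station import r
zt=.306
for th in np.linspace(.768,0,8)[2:]:
    P,o=pose(th,zt); r.servo_line(P,o,speed=.08)
    s=r.sense(); print(round(th,2),s["contact_force"].round(1),round(s["opening"],4),s["clock"],(s["tcp_pos"]-P).round(4))
r.wait(.3); s=r.sense(); print(s["contact_force"].round(1),s["orientation"].round(1))
r.let_go()
r.servo_line(P+[0,0,.20],speed=.2)
p=(.619,.008,np.radians(7.2))
Q=W(p,[-.0935,-.14,.50])[0]; r.servo_line(Q,speed=.2)
s=r.snapshot("wrist"); pickle.dump(s,open("w2.pkl","wb")); print(r.sense()["clock"])
f=cv2.resize(s["frame"],None,fx=1.4,fy=1.4)[:,:,::-1].copy()
for n,L in model(0,.006).items():
    q=proj(s,W(p,L))*1.4
    if n in("r1","r2","keep","disc","track","bolt","han"): cv2.polylines(f,[q.astype(int)],False,(0,0,255),1)
cv2.imwrite("pics/w2.png",f)
E
```

```text
0.55 [-0.2 -1.7 -0.3] 0.0158 6.2417 [ 0.0002  0.0001 -0.    ]
0.44 [ 0.7 -1.2 -0.3] 0.0157 6.6167 [ 0.0002  0.0002 -0.    ]
0.33 [ 1.1 -1.4 -1.2] 0.0153 6.9917 [ 0.0002  0.0003 -0.    ]
0.22 [ 2.5 -1.3 -1.3] 0.0154 7.3667 [ 0.0002  0.0003 -0.    ]
0.11 [ 3.3 -1.5 -2.2] 0.0156 7.7417 [ 0.0002  0.0004 -0.    ]
0.0 [ 4.6  0.3 -3.5] 0.0158 8.1167 [ 0.0002  0.0004 -0.    ]
[ 5.1 -0.8 -2.8] [-180.    -0.     7.1]
11.7333
```

View pics/w2.png

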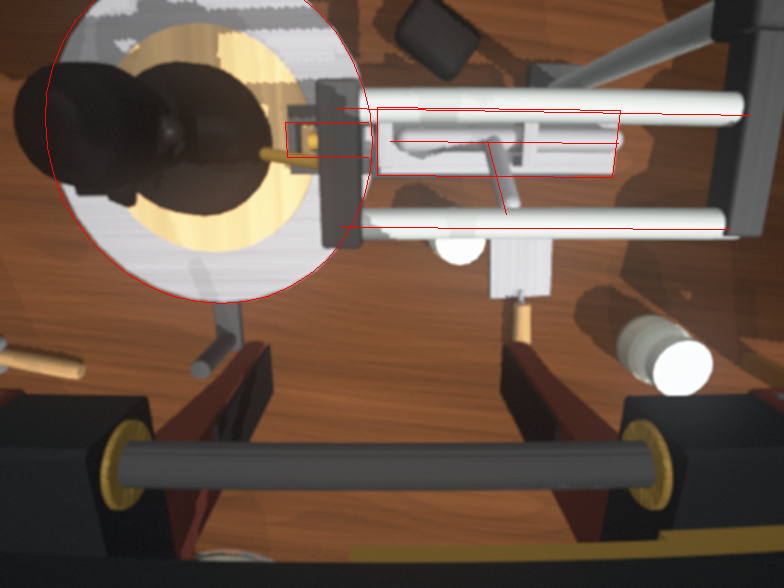

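```bash
python3 - <<'E'
from h import *
s=pickle.load(open("w2.pkl","rb")); p=(.619,.008,np.radians(7.2))
x,y,w,h=195,60,260,100
f=cv2.resize(s["frame"][y:y+h,x:x+w,::-1],None,fx=3,fy=3,interpolation=cv2.INTER_CUBIC)
f=cv2.convertScaleAbs(f,alpha=1.1)
g=f.copy()
for L in (model(0,.006)["keep"],[[0,-.06,.121],[0,-.33,.121]],model(0,.006)["han"]):
    q=(proj(s,W(p,L))-[x,y]+.5)*3; print(q.round()); cv2.polylines(g,[q.astype(int)],False,(0,0,255),1)
cv2.imwrite("pics/w3.png",np.vstack([f,g]))
E
```

```text
[[205.  83.]
 [ 29.  84.]
 [ 32. 160.]
 [206. 159.]]
[[ 11. 125.]
 [782. 130.]]
[[461. 125.]
 [501. 280.]]
```

View pics/w3.png

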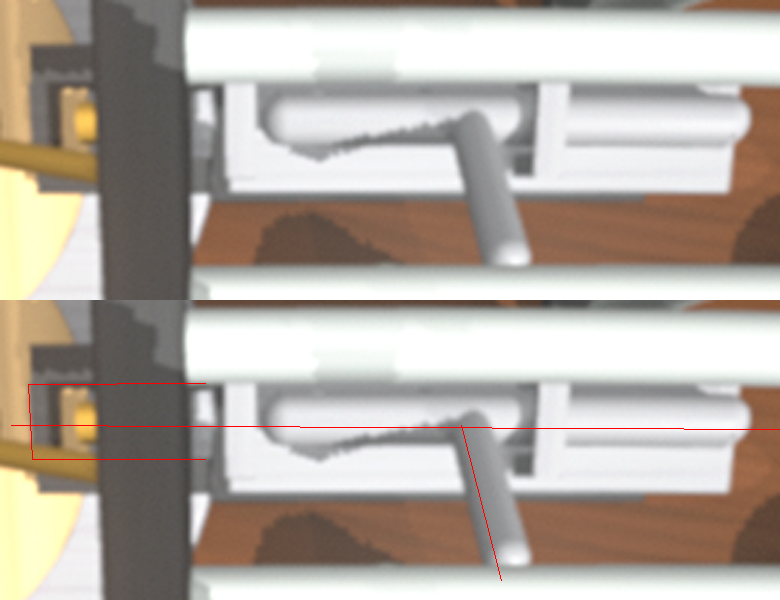

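The view shows the bolt axis 3–4 mm to the stand's +x of my model: rear at (740,118) against 130, nose at (285,118) against 127. So the stand yaw is nearer 8.1° and the disc is about 0.017 rad short. Since the keeper has only ±3 mm of play, I'll regrip the peg, nudge it, and then position for the bolt handle.

```bash
cat >> h.py <<'E'
from scipy.spatial.transform import Rotation as Ro
p2=(.619,.008,np.radians(8.1))
T=np.radians(47)
def hp(b,back=0.,along=.062,flip=True):
    Rz=Ro.from_euler("z",p2[2]).as_matrix()
    a=np.array([np.sin(T),0,-np.cos(T)]); g=np.array([-along*np.sin(np.radians(35))+.0005,-.222+b,.121+along*np.cos(np.radians(35))])
    x=np.array([-np.cos(T),0,-np.sin(T)])*(1 if flip else -1); y=np.cross(a,x)
    R=Rz@np.c_[x,y,a]
    return W(p2,g-a*(.163+back))[0],Ro.from_matrix(R).as_euler("xyz",degrees=True)
E
python3 - <<'E'
from h import *
from station import r
P,o=pose(0,.306)
r.reach(P+[0,0,.14],o); r.servo_line(P,speed=.2); r.grab(25)
P,o=pose(-.017,.306); r.servo_line(P,o,speed=.02); r.wait(.2); print(r.sense()["contact_force"].round(1),r.sense()["opening"])
r.let_go(); r.servo_line(P+[0,0,.16],speed=.25); print(r.sense()["clock"],r.sense()["joints"].round(1))
for f in(True,False):
    for b,k in((.002,.12),(.002,0),(.07,0)):
        q=r.inverse_kinematics(*hp(b,k,flip=f)); print(f,b,k,hp(b,k)[0].round(3),None if q is None else np.round(q,1))
E
```

```text
[-0.2 -1.7 -1.1] 0.015499335171679833
16.85 [ -6.2 -15.5  83.9   0.  111.7  75.6]
True 0.002 0.12 [ 0.41  -0.244  0.365] [ -47.1  -28.6  109.3   39.    72.4 -148.2]
True 0.002 0 [ 0.497 -0.232  0.283] [ -37.8  -16.3  108.5   38.4   57.7 -148.1]
True 0.07 0 [ 0.488 -0.164  0.283] [ -31.1  -23.8  114.2   34.3   55.1 -140.4]
False 0.002 0.12 [ 0.41  -0.244  0.365] [-47.1 -28.6 109.3  39.   72.4  31.8]
False 0.002 0 [ 0.497 -0.232  0.283] [-37.8 -16.3 108.5  38.4  57.7  31.9]
False 0.07 0 [ 0.488 -0.164  0.283] [-31.1 -23.8 114.2  34.3  55.1  39.6]
```

```bash
python3 - <<'E'
from h import *
from station import r
P,o=hp(.002,.12,flip=False)
r.servo_line([.40,-.10,.46],speed=.3); r.reach(P,o)
im=r.snapshot("wrist"); cv2.imwrite("pics/w4.png",im["frame"][:,:,::-1])
g=W(p2,[[-.0287,-.220,.162],[0,-.128,.121]]); print(proj(im,g).round(0),r.sense()["clock"],r.sense()["contact_force"].round(1))
E
```

```text
[[276. 211.]
 [186. 208.]] 18.1583 [-0.2 -0.4  0.8]
```

View pics/w4.png

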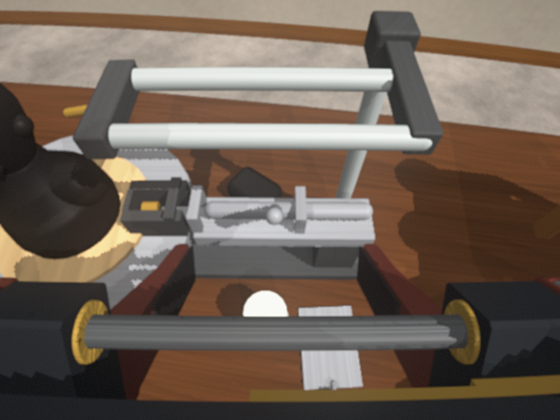

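The handle is seen end-on at (275,214), as predicted at (276,211). The keeper (screw at (150,208)) lines up with the bolt (row ~211). I'll go in, grip and start sliding.

```bash
python3 - <<'E'
from h import *
from station import r
u=W((0,0,p2[2]),[0,1,0])[0]
P,o=hp(.002,0,flip=False)
r.servo_line(P,speed=.12); f=r.sense()["contact_force"]; print("in",f.round(1))
r.grab(25); s=r.sense(); print("grip",round(s["opening"],4),s["contact_force"].round(1),s["clock"])
f0=s["contact_force"]@u
if s["opening"]>.010:
    for b in np.arange(.006,.0401,.004):
        r.servo_line(hp(b,0,flip=False)[0],speed=.04); s=r.sense()
        print(round(b,4),round(s["contact_force"]@u,1),s["contact_force"].round(1),round(s["opening"],4),round(s["clock"],2))
        if abs(s["contact_force"]@u)>11: break
E
```

```text
in [ 0.3 -0.2 -0.6]
grip 0.0135 [-1.7  3.6  1.1] 20.4417
0.006 -2.3 [ 3.5 -1.8 -2. ] 0.0135 20.69
0.01 -3.2 [ 3.6 -2.7 -1.5] 0.0134 20.94
0.014 -2.8 [ 4.2 -2.2 -2.9] 0.0138 21.19
0.018 -2.7 [ 5.8 -1.9 -3. ] 0.0134 21.44
0.022 -2.4 [ 4.7 -1.7 -2.9] 0.0137 21.69
0.026 -2.8 [ 5.2 -2.1 -2.9] 0.0133 21.94
0.03 -1.8 [ 5.5 -1.  -3.1] 0.0136 22.19
0.034 -2.2 [ 6.9 -1.3 -3. ] 0.0133 22.44
0.038 -3.1 [ 7.  -2.1 -3.3] 0.0133 22.69
```

```bash
python3 - <<'E'
from h import *
from station import r
u=W((0,0,p2[2]),[0,1,0])[0]
b=.038; n=0
while b<.076 and r.sense()["clock"]<38:
    b+=.0005; r.servo_line(hp(b,0,flip=False)[0],speed=.01); s=r.sense(); F=s["contact_force"]@u; n+=1
    if n%6==0 or F<-5: print(round(b,4),round(F,1),s["contact_force"].round(1),round(s["clock"],2))
    if F<-12: break
r.wait(.3); s=r.sense(); print(b,s["contact_force"]@u,s["contact_force"],s["opening"],s["clock"])
E
```

```text
0.041 -4.0 [ 8.4 -2.8 -3.1] 24.19
0.044 -4.7 [ 9.  -3.4 -3.5] 25.69
0.047 -3.5 [ 9.4 -2.2 -4.4] 27.19
0.05 -3.7 [ 9.2 -2.4 -3.9] 28.69
0.053 -4.7 [10.2 -3.3 -5.3] 30.19
0.0535 -7.1 [11.7 -5.5 -5.6] 30.44
0.054 -8.0 [12.2 -6.4 -5.1] 30.69
0.0545 -9.8 [14.5 -7.9 -5.9] 30.94
0.055 -11.9 [ 14.6 -10.   -7.3] 31.19
0.0555 -12.2 [ 16.  -10.   -7.1] 31.44
0.055500000000000015 -13.42929603311186 [ 15.85120676 -11.30866054  -7.54780692] 0.013648130587567487 31.7417
```

Force rises steadily at b≈0.0535, so the bolt is on the stop screw. One more small press, then release, back out and check.

```bash
python3 - <<'E'
from h import *
from station import r
u=W((0,0,p2[2]),[0,1,0])[0]
r.servo_line(hp(.0562,0,flip=False)[0],speed=.01); r.wait(.3); print(r.sense()["contact_force"]@u)
r.servo_line(hp(.0552,0,flip=False)[0],speed=.01); print(r.sense()["contact_force"]@u)
r.let_go(); r.servo_line(hp(.0552,.12,flip=False)[0],speed=.15); r.wait(.3)
s=r.sense(); print(s["clock"],s["contact_force"].round(1),s["opening"])
im=r.snapshot("wrist"); cv2.imwrite("pics/w5.png",cv2.resize(im["frame"][:,:,::-1],None,fx=1.4,fy=1.4))
E
```

```text
-15.32291323956643
-12.988780754091389
35.0 [0.2 0.1 0.8] 0.08771477590480842
```

View pics/w5.png

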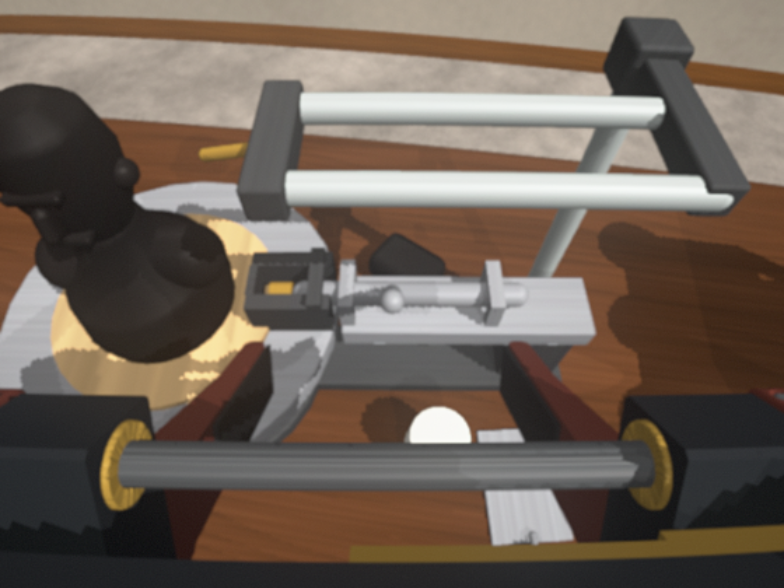

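The picture shows the bolt nose at (297,288) inside the keeper against the brass screw at (280,288). The keeper is square to the track and the gripper is clear.

```bash
python3 -c "
from station import r
print(r.hand_in())"
```

```text
the job is handed in; nothing more can be done
None
```

The job is handed in, with no verdict returned: the turntable faces the bolt, the bolt sits on the stop screw at about 55 mm (about 15 N peak push at the wrist, friction included), and the gripper is clear.

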